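# Click the dehumidifier cartridge into its tray

### The arm

A 6-joint arm with a two-finger parallel gripper is mounted at the origin on the work surface. World frame = base frame: x ahead of the robot, y to its left, z up, the work surface at z = 0. Lengths are in m, angles in rad, forces in N, time in s.
With the tool pointing down it reaches from about 0.275 to 0.725 m from the base axis. Payload 5.6 kg.
Tool frame: the origin (TCP) lies between the finger pads; the fingertips stand 25 mm ahead of it and the grasp point (between the pads) lies 6 mm ahead of it; z points along the fingers, y is the direction in which the jaws open and shut (so a half turn about z gives the same grasp; the last joint's range is limited). The gripper opens to 85 mm and grips with 20 to 120 N. Pads are 22 mm wide; open, the fingers measure 114 mm over their backs; the gripper's body (76 mm by 85 mm) begins 54 mm behind the grasp point. The pads swing forward as they close: fully open they stand 13 mm farther back than shut.
Start: joints at [1.609, 0.255, 0.108, 0, -1.424, -0.285], TCP at [0.134, 0.533, 0.256] pointing down, gripper open.
Joint ranges: [-2.95, 2.95], [-1.21, 1.97], [-1.09, 1.5], [-2.87, 1.71], [-2.94, -0.07], [-3.05, 3.05]. Speed limits (rad/s): [2.57, 2.57, 3.14, 3.14, 3.14, 3.14].

### API

Orientations are given as a rotation vector (axis times angle).
In Python, from rig import observe, capture, camera_params, hand_in gives the robot as it stands.
- The arm moves only by the tool apply_moves, never from a script. Its argument "moves" is a list of rows, each a list of 3 entries, a list of its own where there are three numbers: the shift along the tool's x, y, z in cm, then the turn about the tool's z in degrees, then the finger opening in cm, from 0 to 8.54. A call has exactly 5 rows; each row shifts and turns the commanded pose from where the row before left it, along the tool's axes as they then stand; what a row does not reach is not made up. A row lasts 1/8 s, in which the tool goes at most 62.5 mm and 10.7 degrees, less where a joint would pass 70% of its speed; a pose out of reach is approached as far as the arm can. A call with a gripper value outside its range is refused whole. The fingers move at their own pace and stop on an object; "grip_force" is the grip in N (left out, the last holds). Time passes only in rows, so rows that do not move let the fingers close, or fill a call up. It gives the time, the measured TCP pose, the force and the opening at its end, in the units of the state.
- observe(): the state, without advancing time (a new reading comes with each control period).
- capture(name): name is "side" or "top" or "wrist"; returns the picture (400x640x3 uint8, red, green, blue); there is no depth.
- camera_params(name): a dict with "intrinsics" (3x3 intrinsics, pixels), "R" (3x3) and "t" (3): a world point X has camera coordinates R X + t. Camera axes: x right, y down, z forward; pixel columns grow to the right and rows downward; lengths in m; the calibration is good to about 2 mm. A picture is of the moment at which its call begins: read the wrist's pose just before it. camera_params takes no time and is no camera call; for the wrist camera it gives the pose at the moment of the call.
- hand_in(): hands the job in, once; it reports no verdict.
The state is a dict: "time_s": time; "joints": joint angles; "joint_vel": joint speeds; "tau": joint torques, N m; "tool_pos": TCP position; "eef_rot": TCP orientation; "force": force on the tool from outside, world axes, zero at the start; "torque": the same for the moment, N m; "finger_gap": finger opening in m.
Only numpy, scipy, OpenCV 4.12 (cv2) and the standard library are available. Lean on these libraries where they do the work, as an engineer would, in place of code of your own. Each camera call takes 0.05 s, during which the arm holds its last target. There are 200 camera calls.

### The job

Take the moisture-filter cartridge off the wooden coaster and push it gently, grooved end down, into the holder in the dehumidifier's pulled-out tray until it clicks past the sprung side ball and stays down. Then let go and slide the tray fully shut. Never press the cartridge down with more than about 15 N, and leave the other things on the shelf where they are.

Things in the scene. Friction and masses are not known exactly. Their poses are not given: they have to be found in the camera images.
- cartridge_center (a point): Centre (half-way up) of the grey cartridge, an upright block 50 mm (its x) x 30 mm (its y) x 111 mm tall (its z), about 0.15 kg, dark louvre lines on its broad faces, a pale strip on top. It stands foot down on the coaster. Grip it across its 30 mm thickness (along its y), within the top 45 mm, because the lower part goes into the holder.
- cartridge_foot (a point): Centre of the cartridge's underside, 55.5 mm below its centre. Each narrow (x) face has a cross groove near the foot, its middle 16 mm above the foot, between two rounded ridges; the ball snaps into it. It fits either way round about z.
- coaster: Round wooden coaster, 90 mm across, 8 mm thick, fixed to the shelf; origin at the centre of its underside. The cartridge stands on it. Forcing the cartridge means: its contact forces with the dehumidifier, added up with the ball's side squeeze (some 12 N), pass 32 N; pressing down with 15 N or less is safe.
- unit: White dehumidifier, fixed; origin at the centre of its underside; front towards its -x. Lower housing 220 (x) x 170 (y) x 176 mm high, with a bay 120 mm wide and 168 mm high open to the front, shut by the tray; on it a tower up to 266 mm high whose front is 50 mm behind the lower housing's front.
- tray (a joint): How far the tray is pulled out towards the unit's -x, in m: 0 fully shut (hard stop), 0.18 fully out; it starts 0.15 to 0.175 out. Slides with about 3 N of friction and stays where it is left.
- tray_front (a point): Middle of the top edge of the tray's front panel, on its outer (unit -x) face, 120 mm above the shelf; axes as the unit's. The panel is 166 mm wide (along y), 20 mm thick, and reaches from 6 to 120 mm above the shelf. Push it along +x to shut the tray; when shut, its outer face is 20 mm ahead of the lower housing's front.
- holder_mouth (a point): Centre of the holder's mouth, 82 mm above the shelf; axes as the unit's. A black rectangular socket in the tray, open at the top, 52 (x) x 32 mm (y) inside: 1 mm of play on every side of the cartridge, which goes straight down in, its 50 mm side along x. Its edges flare out at 45 degrees by about 4 mm. It is 85 mm behind the panel's outer face.
- holder_floor (a point): Centre of the tray's floor in the holder, 12 mm above the shelf. A 12 mm steel ball sticks 6 mm out of the holder's +x inner wall. It and a sprung foot ride on one cradle left at an unknown height within a 24 mm range: the seated cartridge's foot ends 25 to 49 mm above the shelf (its top 136 to 160 mm), so this must be felt.
- foot (a joint): How far the sprung foot at the holder's bottom is pressed by the cartridge, in m: 0 free, about 0.008 clicked in, 0.0105 hard stop; pushes up with 4 to 5 N. Going down, the ball meets the cartridge about 17 mm before it is seated and takes about 6 N to pass; the force drops, and the ball snaps into its groove over the last 3 mm, about 2 mm before the stop. Let go too early, the cartridge pops up.
- bowl: Clear glass bowl, 110 mm across, 50 mm high; origin at the centre of its underside. Leave alone.
- tin: Steel tin with a flip-top lid, 60 x 85 x 82 mm high; origin at the centre of its underside. Leave alone.
- doorstop: Rubbery wedge doorstop, 112 x 35 x 35 mm high; origin at the centre of its underside. Leave alone.
- peg: Green plastic clothes peg lying flat, 75 x 11 x 16 mm; origin at the centre of its underside. Leave alone.
- spray: Clear bottle, 60 mm across, 140 mm high; origin at the centre of its underside. Leave alone.
- jar: Small glass jar with a steel lid, 56 mm across, 60 mm high; origin at the centre of its underside. Leave alone.
Not all that is in view belongs to the job. Leave any yellow look-alike of the part that bears cartridge_center alone.

How it is judged:
By the outcome, as a careful person would: the job done as asked, in the order asked, and still so for the second after the job is handed in, with the robot touching nothing.
It also fails if it takes over 72 s, if anything falls off the work surface, if the arm or the gripper's body presses on something with over 40 N, if the wrist force passes 120 N, or if a joint passes its speed limit or range.

## Working session

There is one attempt and no reset: what is moved stays moved. The work goes in short steps, Python scripts to look and compute and a tool call to move; the robot and the scene stay as the last step left them, time stands still between calls to the robot, and variables do not carry over. Pictures are saved under pics/ and viewed, about 8 in all and at most 12, crops included, and the job is handed in when it is done.

Besides the shell and the picture viewer there is one more tool, called after "Request:" as name([rows], argument=value, ...), one row to a line, values as JSON. apply_moves: Moves the arm, as the interface text tells. Its arguments: {"type":"object","properties":{"moves":{"type":"array"},"grip_force":{"type":"number"}},"required":["moves"]}

```bash
mkdir -p pics; ls
python3 - <<'E'
from rig import *
import cv2
print(observe())
for n in("top","side","wrist"):
    p=camera_params(n);print(n,p)
    im=capture(n);cv2.imwrite(f"pics/{n}0.png",im[:,:,::-1])
E
```

```text
pics
{'time_s': 0.0, 'joints': array([ 1.60860022e+00,  2.55722273e-01,  1.06948515e-01, -4.89598336e-04,
       -1.42389511e+00, -2.84584015e-01]), 'joint_vel': array([ 0.00109147,  0.00036636,  0.00134664, -0.0003464 ,  0.00092002,
       -0.00019852]), 'tau': array([-4.02470014e-04, -3.86632419e+01,  2.37937939e+01,  5.36526069e+00,
       -6.19257145e-03,  1.28518870e-06]), 'tool_pos': array([0.13419204, 0.53289076, 0.25538435]), 'eef_rot': array([ 3.11578215e+00, -3.86533707e-01, -2.78557062e-04]), 'force': array([-0.30497911, -0.65047743, -0.07014526]), 'torque': array([-0.01277283,  0.02265153,  0.01397873]), 'finger_gap': 0.08555125730941708}
top {'intrinsics': array([[361.79807255,   0.        , 322.48014783],
       [  0.        , 361.79807255, 192.64954192],
       [  0.        ,   0.        ,   1.        ]]), 'R': array([[ 0.05985682, -0.99819681,  0.00450525],
       [-0.97714338, -0.05951545, -0.2040802 ],
       [ 0.20398034,  0.00781331, -0.97894381]]), 't': array([0.01273053, 0.55419268, 0.81667494])}
side {'intrinsics': array([[445.71990746,   0.        , 326.30729931],
       [  0.        , 445.71990746, 199.02474545],
       [  0.        ,   0.        ,   1.        ]]), 'R': array([[ 0.75644791, -0.65404999, -0.0022734 ],
       [-0.50767173, -0.58495409, -0.6325331 ],
       [ 0.41237843,  0.47963248, -0.77452999]]), 't': array([-0.36425599,  0.37064292,  0.94753543])}
wrist {'intrinsics': array([[341.4254959 ,   0.        , 323.47045191],
       [  0.        , 341.4254959 , 188.95337661],
       [  0.        ,   0.        ,   1.        ]]), 'R': array([[-0.24440041, -0.96967286,  0.00172972],
       [-0.92795736,  0.23440311,  0.2897418 ],
       [-0.28136021,  0.0692079 , -0.95710328]]), 't': array([ 0.5496867 , -0.03755779,  0.37940227])}
```

View pics/top0.png

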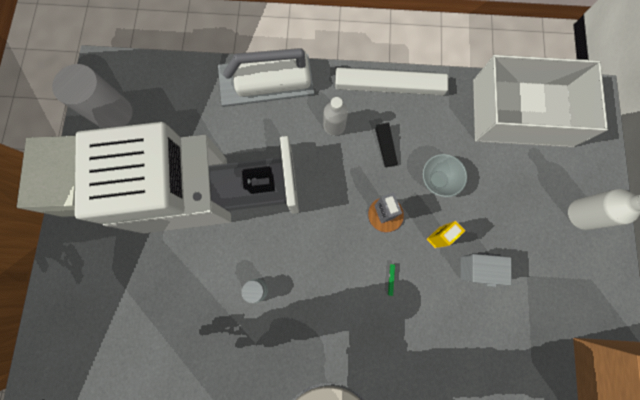

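View pics/side0.png

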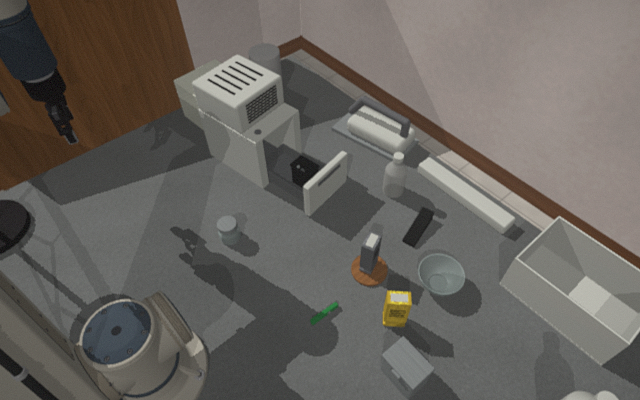

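Run:
```python
import cv2,numpy as np
t=cv2.imread("pics/top0.png");s=cv2.imread("pics/side0.png")
def crop(im,x,y,w,h,k):return cv2.resize(im[y:y+h,x:x+w],None,fx=k,fy=k,interpolation=cv2.INTER_CUBIC)
a=crop(t,205,130,100,100,4);b=crop(t,355,180,60,60,400/60)[:400,:400]
c=crop(s,345,225,50,65,4);d=crop(s,260,140,100,80,4)
o=np.zeros((600,800,3),np.uint8);o[:400,:400]=a;o[:400,400:800]=b
cv2.imwrite("pics/c1.png",o[:400])
cv2.imwrite("pics/c2.png",np.hstack([d,np.vstack([c,np.zeros((60,200,3),np.uint8)])]))
```

```text
(no output)
```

View pics/c1.png

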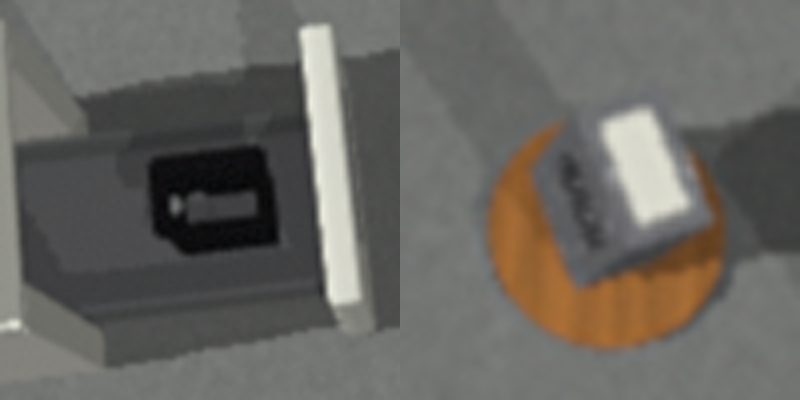

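View pics/c2.png

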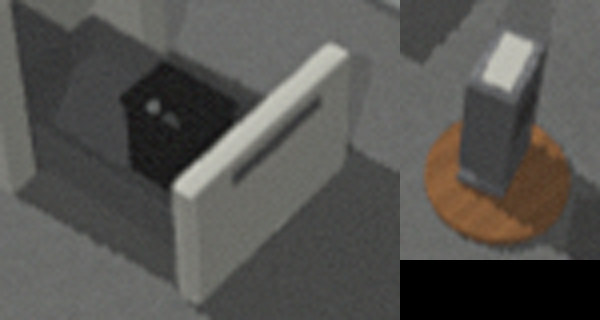

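```bash
cat > h.py <<'E'
import numpy as np
from rig import *
def w(name,uv,z,p=None):
    p=p or camera_params(name);K,R,t=p["intrinsics"],p["R"],p["t"]
    d=R.T@np.linalg.solve(K,[uv[0],uv[1],1]);c=-R.T@t
    return c+d*(z-c[2])/d[2]
def pr(name,X,p=None):
    p=p or camera_params(name);q=p["intrinsics"]@(p["R"]@np.array(X)+p["t"]);return q[:2]/q[2]
E
python3 - <<'E'
from h import *
np.set_printoptions(precision=4,suppress=True)
T=lambda x,y,z:w("top",(205+x/4-.375,130+y/4-.375),z)
for q in [(300,28),(330,25),(360,303),(333,308)]:print("panel",T(*q,.12))
for q in [(148,155),(265,147),(279,243),(155,232)]:print("holder",T(*q,.082))
C=lambda x,y,z:w("top",(355+(x-400)/6.667-.43,180+y/6.667-.43),z)
for q in [(600,122),(655,107),(692,208),(640,226)]:print("strip",C(*q,.119))
print("coaster",C(607,235,.008),C(487,235,.008),C(607,350,.008),C(724,235,.008))
S=lambda x,y,z:w("side",(260+x/4-.375,140+y/4-.375),z)
for q in [(333,43),(350,57),(190,200),(173,187)]:print("Spanel",S(*q,.12))
for q in [(165,62),(240,103),(121,98)]:print("Sholder",S(*q,.082))
C=lambda x,y,z:w("side",(345+(x-400)/4-.375,225+y/4-.375),z)
for q in [(503,32),(535,38),(518,90),(483,82)]:print("Sstrip",C(*q,.119))
for q in [(499,30),(545,42),(508,102),(468,85)]:print("Stop",C(*q,.119))
E
```

```text
panel [0.6653 0.1524 0.12  ]
panel [0.6682 0.1353 0.12  ]
panel [0.5067 0.1056 0.12  ]
panel [0.503  0.1204 0.12  ]
holder [0.5944 0.2412 0.082 ]
holder [0.6035 0.1723 0.082 ]
holder [0.5458 0.1589 0.082 ]
holder [0.548  0.2322 0.082 ]
strip [ 0.5361 -0.0936  0.119 ]
strip [ 0.5423 -0.1119  0.119 ]
strip [ 0.5088 -0.1249  0.119 ]
strip [ 0.5017 -0.1078  0.119 ]
coaster [ 0.5153 -0.1159  0.008 ] [ 0.5125 -0.0706  0.008 ] [ 0.4718 -0.117   0.008 ] [ 0.518  -0.1602  0.008 ]
Spanel [0.6686 0.1477 0.12  ]
Spanel [0.6683 0.1304 0.12  ]
Spanel [0.5078 0.1033 0.12  ]
Spanel [0.5066 0.1186 0.12  ]
Sholder [0.5943 0.2386 0.082 ]
Sholder [0.6083 0.1743 0.082 ]
Sholder [0.5498 0.2313 0.082 ]
Sstrip [ 0.5361 -0.0933  0.119 ]
Sstrip [ 0.5471 -0.1084  0.119 ]
Sstrip [ 0.5146 -0.1273  0.119 ]
Sstrip [ 0.5034 -0.1105  0.119 ]
Stop [ 0.5353 -0.0907  0.119 ]
Stop [ 0.5495 -0.1141  0.119 ]
Stop [ 0.5047 -0.1293  0.119 ]
Stop [ 0.4956 -0.1064  0.119 ]
```

```bash
cat >> h.py <<'E'
from scipy.spatial.transform import Rotation as Ro
def yaw(s):
    x=Ro.from_rotvec(s["eef_rot"]).apply([1,0,0]);return np.degrees(np.arctan2(x[1],x[0]))
def plan(x,y,z,psi,n,s=None,op=8.5,frac=None):
    s=s or observe();p0=np.array(s["tool_pos"]);a=yaw(s);dpsi=psi-a
    d=(np.array([x,y,z])-p0)/n*100
    for i in range(n):
        r=np.radians(a+dpsi*i/n);c,q=np.cos(r),np.sin(r)
        print([[round(d[0]*c+d[1]*q,2),round(d[0]*q-d[1]*c,2),round(-d[2],2)],round(-dpsi/n,1),op])
E
python3 - <<'E'
from h import *
plan(.515,-.110,.24,-158,15)
print(yaw(observe()))
for n,q,z in [("bowl",(444,175),.03),("yellow",(454,232),.11),("spray",(336,103),.14),("jar",(252,291),.06),("tin",(491,268),.08),("doorstop",(386,145),.02)]:print(n,w("top",q,z))
E
```

```text
[[np.float64(3.51), np.float64(3.54), np.float64(0.1)], np.float64(9.6), 8.5]
[[np.float64(4.05), np.float64(2.9), np.float64(0.1)], np.float64(9.6), 8.5]
[[np.float64(4.48), np.float64(2.19), np.float64(0.1)], np.float64(9.6), 8.5]
[[np.float64(4.78), np.float64(1.41), np.float64(0.1)], np.float64(9.6), 8.5]
[[np.float64(4.95), np.float64(0.6), np.float64(0.1)], np.float64(9.6), 8.5]
[[np.float64(4.98), np.float64(-0.24), np.float64(0.1)], np.float64(9.6), 8.5]
[[np.float64(4.87), np.float64(-1.06), np.float64(0.1)], np.float64(9.6), 8.5]
[[np.float64(4.62), np.float64(-1.86), np.float64(0.1)], np.float64(9.6), 8.5]
[[np.float64(4.25), np.float64(-2.6), np.float64(0.1)], np.float64(9.6), 8.5]
[[np.float64(3.75), np.float64(-3.27), np.float64(0.1)], np.float64(9.6), 8.5]
[[np.float64(3.16), np.float64(-3.85), np.float64(0.1)], np.float64(9.6), 8.5]
[[np.float64(2.47), np.float64(-4.33), np.float64(0.1)], np.float64(9.6), 8.5]
[[np.float64(1.72), np.float64(-4.68), np.float64(0.1)], np.float64(9.6), 8.5]
[[np.float64(0.91), np.float64(-4.9), np.float64(0.1)], np.float64(9.6), 8.5]
[[np.float64(0.08), np.float64(-4.98), np.float64(0.1)], np.float64(9.6), 8.5]
-14.145835464280967
bowl [ 0.62206828 -0.25674649  0.03      ]
yellow [ 0.47009634 -0.2509635   0.11      ]
spray [0.74732129 0.02704151 0.14      ]
jar [0.31381491 0.19254528 0.06      ]
tin [ 0.39733562 -0.34416128  0.08      ]
doorstop [ 0.69616312 -0.11043194  0.02      ]
```

Request:
apply_moves([
  [[3.5, 3.5, 0.1], 9.6, 8.5],
  [[4.05, 2.9, 0.1], 9.6, 8.5],
  [[4.5, 2.2, 0.1], 9.6, 8.5],
  [[4.8, 1.4, 0.1], 9.6, 8.5],
  [[4.95, 0.6, 0.1], 9.6, 8.5],
])

```text
time_s: 0.78
tool_pos: [0.262, 0.3173, 0.2511]
eef_rot: [2.687, -1.628, 0.0]
force: [0.3, 0.7, -0.0]
finger_gap: 0.0852
```

Request:
apply_moves([
  [[5.0, -0.25, 0.1], 9.6, 8.5],
  [[4.85, -1.05, 0.1], 9.6, 8.5],
  [[4.6, -1.85, 0.1], 9.6, 8.5],
  [[4.25, -2.6, 0.1], 9.6, 8.5],
  [[3.75, -3.25, 0.1], 9.6, 8.5],
])

```text
time_s: 1.4
tool_pos: [0.3883, 0.1032, 0.2463]
eef_rot: [-1.792, 2.58, 0.0]
force: [-0.7, -0.3, 0.1]
finger_gap: 0.0849
```

Request:
apply_moves([
  [[3.15, -3.85, 0.1], 9.6, 8.5],
  [[2.45, -4.35, 0.1], 9.6, 8.5],
  [[1.7, -4.7, 0.1], 9.6, 8.5],
  [[0.9, -4.9, 0.1], 9.6, 8.5],
  [[0.1, -5.0, 0.1], 9.6, 8.5],
])

```text
time_s: 2.02
tool_pos: [0.5156, -0.1114, 0.241]
eef_rot: [0.587, -3.086, -0.0]
force: [0.9, 0.3, -0.2]
finger_gap: 0.0851
```

Run:
```python
from h import *
import cv2,pickle
s=observe();print(s["tool_pos"],yaw(s),s["joints"],s["joint_vel"].round(3))
p=camera_params("wrist");im=capture("wrist")
pickle.dump(p,open("p1.pkl","wb"));cv2.imwrite("pics/w1.png",im[:,:,::-1])
```

```text
[ 0.5155878  -0.11144268  0.24096338] -158.4629927740372 [ 8.40380138e-02  2.15904981e-01  1.82272177e-02 -2.19685214e-04
 -1.37348755e+00 -1.27889959e+00] [-0.752  0.519  0.624  0.    -0.104 -0.581]
```

View pics/w1.png

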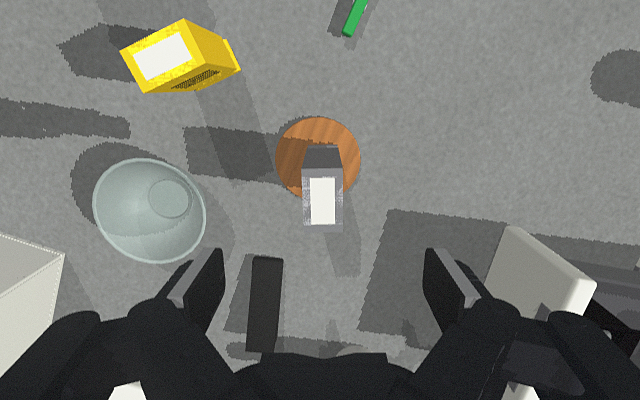

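Run:
```python
from h import *
import cv2,pickle
p=pickle.load(open("p1.pkl","rb"))
im=cv2.imread("pics/w1.png")
cv2.imwrite("pics/w1c.png",cv2.resize(im[140:240,270:370],None,fx=6,fy=6,interpolation=cv2.INTER_CUBIC))
# predicted corners for hypothesis
for q in [(302,169),(341,169),(343,226),(303,226)]:print(w("wrist",q,.119,p))
s=observe();print(s["time_s"],s["tool_pos"],yaw(s),s["joint_vel"].round(3))
```

```text
[ 0.50635464 -0.13138624  0.119     ]
[ 0.49604392 -0.1052524   0.119     ]
[ 0.53651418 -0.0869442   0.119     ]
[ 0.54764219 -0.11515093  0.119     ]
2.075 [ 0.51729452 -0.1155338   0.23993104] -158.997563826687 [ 0.076 -0.052 -0.098 -0.032  0.002  0.103]
```

View pics/w1c.png

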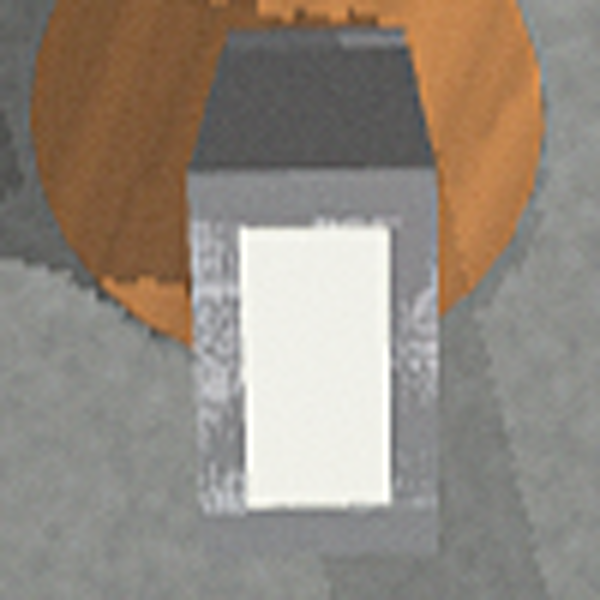

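Run:
```python
from h import *
import pickle
p=pickle.load(open("p1.pkl","rb"))
def f(L):
    P=np.array([w("wrist",(270+x/6-.42,140+y/6-.42),.119,p) for x,y in L])
    print(P.round(4),P.mean(0)[:2]);
    for a,b in((3,0),(2,1)):d=P[a]-P[b];print(np.degrees(np.arctan2(d[1],d[0])),np.hypot(*d[:2]))
f([(188,170),(437,168),(437,552),(203,555)])
f([(240,227),(390,227),(391,505),(245,507)])
```

```text
[[ 0.5059 -0.1324  0.119 ]
 [ 0.4947 -0.1047  0.119 ]
 [ 0.5409 -0.0856  0.119 ]
 [ 0.5522 -0.1131  0.119 ]] [ 0.52343262 -0.10895118]
22.61018379687726 0.05018460338777705
22.45430618275868 0.0500148074332682
[[ 0.5102 -0.1241  0.119 ]
 [ 0.5036 -0.1072  0.119 ]
 [ 0.5371 -0.0935  0.119 ]
 [ 0.5441 -0.1105  0.119 ]] [ 0.52374414 -0.10880338]
21.845176922701054 0.03652694197297462
22.27226232047818 0.03625770023331616
```

Request:
apply_moves([
  [[0, 0, 0], 0, 8.5],
  [[0, 0, 0], 0, 8.5],
  [[0, 0, 0], 0, 8.5],
  [[0, 0, 0], 0, 8.5],
  [[0, 0, 0], 0, 8.5],
])

```text
time_s: 2.7
tool_pos: [0.515, -0.1094, 0.2415]
eef_rot: [-0.597, 3.084, -0.0]
force: [-0.1, -0.8, -0.0]
finger_gap: 0.0849
```

Run:
```python
from h import *
s=observe();print(s["time_s"],s["tool_pos"],yaw(s),s["force"])
plan(.5235,-.1089,.105,-157.6,1)
```

```text
2.7 [ 0.51498577 -0.1094293   0.24152301] -158.08501588706733 [-0.07594502 -0.80036221 -0.04362173]
[[np.float64(-0.81), np.float64(-0.27), np.float64(13.65)], np.float64(-0.5), 8.5]
```

Request:
apply_moves([
  [[-0.8, -0.27, 0], -0.5, 8.5],
  [[0, 0, 3.0], 0, 8.5],
  [[0, 0, 4.0], 0, 8.5],
  [[0, 0, 4.0], 0, 8.5],
  [[0, 0, 2.0], 0, 8.5],
])

```text
time_s: 3.32
tool_pos: [0.5227, -0.1093, 0.1088]
eef_rot: [0.609, -3.079, -0.001]
force: [-0.0, -0.2, 0.7]
finger_gap: 0.0853
```

Request:
apply_moves([
  [[0, 0, 0.65], 0, 8.5],
  [[0, 0, 0], 0, 8.5],
  [[0, 0, 0], 0, 2.0],
  [[0, 0, 0], 0, 2.0],
  [[0, 0, 0], 0, 2.0],
], grip_force=50)

```text
time_s: 3.95
tool_pos: [0.5237, -0.1094, 0.1053]
eef_rot: [-0.609, 3.081, -0.0]
force: [-0.0, 0.2, -0.3]
finger_gap: 0.0316
```

Request:
apply_moves([
  [[0, 0, 0], 0, 2],
  [[0, 0, 0], 0, 2],
  [[0, 0, 0], 0, 2.0],
  [[0, 0, 0], 0, 2.0],
  [[0, 0, 0], 0, 2.0],
])

```text
time_s: 4.58
tool_pos: [0.5239, -0.1094, 0.1054]
eef_rot: [-0.609, 3.081, -0.001]
force: [-0.4, 0.9, 6.5]
finger_gap: 0.0295
```

Run:
```python
from h import *
s=observe();print(s["time_s"],s["tool_pos"],yaw(s),s["force"],s["finger_gap"])
```

```text
4.575 [ 0.52390087 -0.10942203  0.10537781] -157.6267528595418 [-0.36695381  0.89387285  6.45559161] 0.02946258130671493
```

Request:
apply_moves([
  [[0, 0, -0.5], 0, 2],
  [[0, 0, -2.5], 0, 2],
  [[0, 0, -4.0], 0, 2.0],
  [[0, 0, -4.0], 0, 2.0],
  [[0, 0, -2.5], 0, 2.0],
])

```text
time_s: 5.2
tool_pos: [0.5235, -0.1095, 0.2413]
eef_rot: [-0.609, 3.081, -0.0]
force: [-0.1, -0.1, -1.9]
finger_gap: 0.0294
```

Run:
```python
from h import *
s=observe();print(s["time_s"],s["tool_pos"],yaw(s),s["force"],s["finger_gap"])
plan(.484,.188,.24,-80,10,op=2)
```

```text
5.2 [ 0.52346483 -0.10945905  0.24134016] -157.64874084937782 [-0.1259971  -0.14620345 -1.91476528] 0.029367828501962352
[[np.float64(-0.77), np.float64(2.9), np.float64(0.01)], np.float64(-7.8), 2]
[[np.float64(-1.15), np.float64(2.77), np.float64(0.01)], np.float64(-7.8), 2]
[[np.float64(-1.51), np.float64(2.59), np.float64(0.01)], np.float64(-7.8), 2]
[[np.float64(-1.85), np.float64(2.36), np.float64(0.01)], np.float64(-7.8), 2]
[[np.float64(-2.15), np.float64(2.09), np.float64(0.01)], np.float64(-7.8), 2]
[[np.float64(-2.42), np.float64(1.78), np.float64(0.01)], np.float64(-7.8), 2]
[[np.float64(-2.63), np.float64(1.44), np.float64(0.01)], np.float64(-7.8), 2]
[[np.float64(-2.8), np.float64(1.07), np.float64(0.01)], np.float64(-7.8), 2]
[[np.float64(-2.92), np.float64(0.68), np.float64(0.01)], np.float64(-7.8), 2]
[[np.float64(-2.99), np.float64(0.28), np.float64(0.01)], np.float64(-7.8), 2]
```

Request:
apply_moves([
  [[-0.8, 2.9, 0], -7.8, 2],
  [[-1.15, 2.75, 0], -7.8, 2],
  [[-1.5, 2.6, 0], -7.8, 2],
  [[-1.85, 2.35, 0], -7.8, 2],
  [[-2.15, 2.1, 0], -7.8, 2],
])

```text
time_s: 5.82
tool_pos: [0.5029, 0.04, 0.239]
eef_rot: [1.608, -2.697, -0.001]
force: [0.4, 0.5, -1.4]
finger_gap: 0.0294
```

Request:
apply_moves([
  [[-2.4, 1.8, 0], -7.8, 2],
  [[-2.65, 1.45, 0], -7.8, 2],
  [[-2.8, 1.05, 0], -7.8, 2],
  [[-2.9, 0.7, 0], -7.8, 2],
  [[-3.0, 0.3, 0], -7.8, 2],
])

```text
time_s: 6.45
tool_pos: [0.482, 0.1885, 0.2391]
eef_rot: [2.416, -2.005, -0.001]
force: [0.4, -0.7, -2.1]
finger_gap: 0.0295
```

Request:
apply_moves([
  [[0, 0, 0], 0, 2],
  [[0, 0, 0], 0, 2],
  [[0, 0, 0], 0, 2],
  [[0, 0, 0], 0, 2],
  [[0, 0, 0], 0, 2],
])

```text
time_s: 7.08
tool_pos: [0.4828, 0.1874, 0.2398]
eef_rot: [-2.412, 2.013, 0.0]
force: [0.3, -0.6, -2.0]
finger_gap: 0.0295
```

Run:
```python
from h import *
import cv2,pickle
s=observe();print(s["time_s"],s["tool_pos"],yaw(s),s["force"],s["joint_vel"].round(3))
p=camera_params("wrist");im=capture("wrist")
pickle.dump(p,open("p2.pkl","wb"));cv2.imwrite("pics/w2.png",im[:,:,::-1])
print(pr("wrist",[.5727,.2035,.082],p),pr("wrist",[s["tool_pos"][0],s["tool_pos"][1],.2557],p))
```

```text
7.075 [0.48281146 0.18740809 0.23982447] -79.68560802068495 [ 0.32124685 -0.57734483 -2.03428391] [ 0.002 -0.001  0.     0.002  0.     0.001]
[214.57134893 177.29175177] [324.64484366 306.65344352]
```

View pics/w2.png

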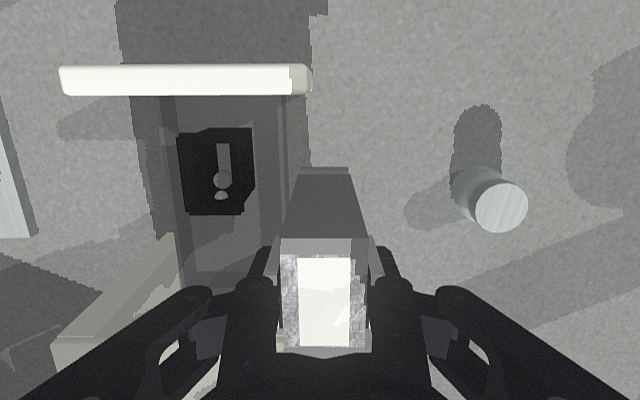

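Run:
```python
import cv2,numpy as np
im=cv2.imread("pics/w2.png")
k=5
a=cv2.resize(im[115:225,165:265],None,fx=k,fy=k,interpolation=cv2.INTER_CUBIC).astype(float)
a=255*(a/255)**.45
b=cv2.resize(im[55:105,50:320],None,fx=2.9,fy=2.9,interpolation=cv2.INTER_CUBIC)
o=np.zeros((600,800,3),np.uint8);o[:550,:500]=a
cv2.imwrite("pics/w2c.png",o[:550,:500])
```

```text
(no output)
```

View pics/w2c.png

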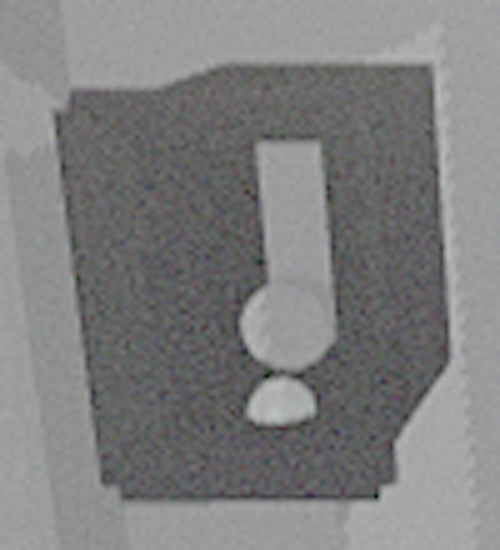

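Run:
```python
from h import *
import pickle
np.set_printoptions(precision=4,suppress=True)
p=pickle.load(open("p2.pkl","rb"))
W=lambda x,y,z:w("wrist",(165+x/5-.4,115+y/5-.4),z,p)
a=np.radians(100);ux=np.array([np.cos(a),np.sin(a),0]);uy=np.array([-ux[1],ux[0],0])
for z in(.078,.082,.086):
    L1,L2,B1,B2,Rr,T1,T2=[W(*q,z) for q in[(58,115),(101,480),(120,497),(380,497),(397,480),(70,90),(155,90)]]
    ang=lambda d:np.degrees(np.arctan2(d[1],d[0]))
    print(z,"angL",ang(L2-L1),"angB",ang(B1-B2)-90,"len y",(Rr-L2)@uy,"len x",((B1+B2)/2-T1)@ux)
    cx=((B1@ux)+(T1@ux))/2;cy=((Rr@uy)+(L2@uy))/2
    print("center",cx*ux+cy*uy)
# cartridge in hand top (w2.png pixels)
# ball / panel
Q=[w("wrist",q,.12,p) for q in[(63,94),(290,94),(59,67),(306,66)]]
print(Q)
```

```text
0.078 angL 99.8983090997366 angB -79.6810316917033 len y 0.051621806036514145 len x 0.07071983741344058
center [0.5769 0.2032 0.    ]
0.082 angL 99.8983090997366 angB -79.68103169170328 len y 0.05088274332533063 len x 0.06970735066053102
center [0.5757 0.202  0.    ]
0.086 angL 99.8983090997367 angB -79.68103169170323 len y 0.05014368061414702 len x 0.0686948639076214
center [0.5746 0.2007 0.    ]
[array([0.6672, 0.1517, 0.12  ]), array([0.5175, 0.1245, 0.12  ]), array([0.6691, 0.1347, 0.12  ]), array([0.5099, 0.1052, 0.12  ])]
```

Run:
```python
from h import *
plan(.5757,.2022,.24,-80.0,3,op=2)
```

```text
[[np.float64(0.07), np.float64(-3.13), np.float64(-0.01)], np.float64(0.1), 2]
[[np.float64(0.07), np.float64(-3.13), np.float64(-0.01)], np.float64(0.1), 2]
[[np.float64(0.06), np.float64(-3.13), np.float64(-0.01)], np.float64(0.1), 2]
```

Request:
apply_moves([
  [[0.07, -3.1, 0], 0.3, 2],
  [[0.07, -3.1, 0], 0, 2],
  [[0.06, -2.2, 0], 0, 2],
  [[0, -1.0, 0], 0, 2],
  [[0, 0, 0], 0, 2],
])

```text
time_s: 7.75
tool_pos: [0.5757, 0.2023, 0.2393]
eef_rot: [2.407, -2.018, -0.001]
force: [0.2, -0.6, -3.0]
finger_gap: 0.0296
```

Request:
apply_moves([
  [[0, 0, 2.0], 0, 2],
  [[0, 0, 2.0], 0, 2],
  [[0, 0, 1.1], 0, 2],
  [[0, 0, 0], 0, 2],
  [[0, 0, 0], 0, 2],
])

```text
time_s: 8.38
tool_pos: [0.576, 0.2025, 0.1899]
eef_rot: [-2.407, 2.017, -0.001]
force: [0.0, 0.5, -1.4]
finger_gap: 0.0295
```

Run:
```python
from h import *
import cv2,pickle
s=observe();print(s["time_s"],s["tool_pos"],yaw(s),s["force"],s["torque"],s["joint_vel"].round(3))
plan(.5757,.2022,.185,-80.0,1,op=2)
im=capture("wrist")
im2=capture("side")
a=cv2.resize(im[60:260,160:460],None,fx=2.6,fy=2.6,interpolation=cv2.INTER_CUBIC)
cv2.imwrite("pics/w3.png",a[:,:,::-1])
a=cv2.resize(im2[100:220,250:390],None,fx=5,fy=5,interpolation=cv2.INTER_CUBIC);cv2.imwrite("pics/s3.png",a[:,:,::-1])
```

```text
8.375 [0.57598367 0.20253809 0.18992322] -79.9275042523523 [ 0.00318209  0.51382301 -1.39348299] [ 0.04017033 -0.05563032 -0.0219235 ] [-0.001 -0.001  0.006  0.001  0.003  0.   ]
[[np.float64(0.03), np.float64(0.03), np.float64(0.49)], np.float64(0.1), 2]
```

View pics/w3.png

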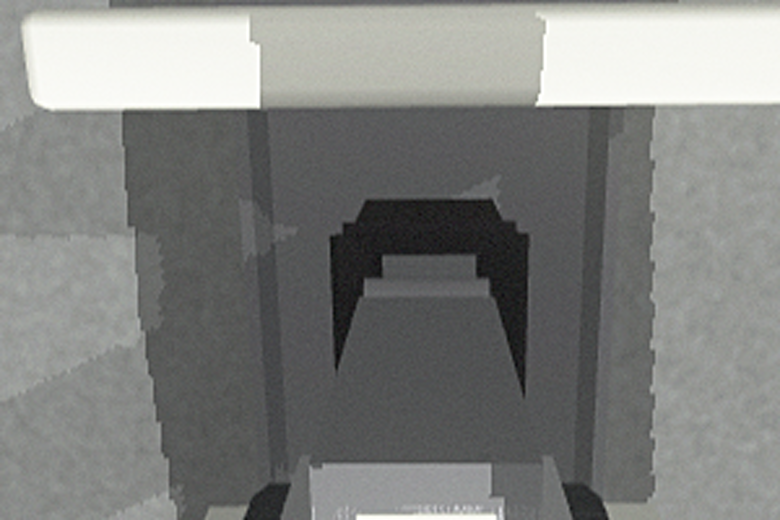

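Request:
apply_moves([
  [[0, 0, 0.4], 0, 2],
  [[0, 0, 0.3], 0, 2],
  [[0, 0, 0.2], 0, 2],
  [[0, 0, 0.2], 0, 2],
  [[0, 0, 0], 0, 2],
])

```text
time_s: 9.1
tool_pos: [0.5756, 0.2023, 0.1776]
eef_rot: [2.407, -2.018, -0.0]
force: [-0.6, -0.8, -1.4]
finger_gap: 0.0294
```

Request:
apply_moves([
  [[0, 0, 0.1], 0, 2],
  [[0, 0, 0.1], 0, 2],
  [[0, 0, 0.1], 0, 2],
  [[0, 0, 0.1], 0, 2],
  [[0, 0, 0], 0, 2],
])

```text
time_s: 9.72
tool_pos: [0.5756, 0.2023, 0.1736]
eef_rot: [2.407, -2.018, -0.0]
force: [-0.2, -1.1, -1.3]
finger_gap: 0.0295
```

Run:
```python
from h import *
s=observe();print(s["time_s"],s["tool_pos"],yaw(s),s["force"],s["torque"],s["joint_vel"].round(3))
```

```text
9.725 [0.57557917 0.20233661 0.17364963] -79.94104111434271 [-0.20364718 -1.10473256 -1.26416424] [-0.04463988 -0.00789038 -0.00201062] [-0.     0.001  0.003  0.001 -0.     0.001]
```

Request:
apply_moves([
  [[0, 0, 0.1], 0, 2],
  [[0, 0, 0.1], 0, 2],
  [[0, 0, 0.1], 0, 2],
  [[0, 0, 0.1], 0, 2],
  [[0, 0, 0.1], 0, 2],
])

```text
time_s: 10.35
tool_pos: [0.5756, 0.2024, 0.1687]
eef_rot: [2.408, -2.018, -0.0]
force: [-0.3, -0.0, -2.1]
finger_gap: 0.0293
```

Request:
apply_moves([
  [[0, 0, 0.1], 0, 2],
  [[0, 0, 0.1], 0, 2],
  [[0, 0, 0.1], 0, 2],
  [[0, 0, 0.1], 0, 2],
  [[0, 0, 0.1], 0, 2],
])

```text
time_s: 10.98
tool_pos: [0.5757, 0.2024, 0.1637]
eef_rot: [-2.408, 2.018, -0.0]
force: [0.3, -0.3, -1.6]
finger_gap: 0.0297
```

Request:
apply_moves([
  [[0, 0, 0.08], 0, 2],
  [[0, 0, 0.08], 0, 2],
  [[0, 0, 0.08], 0, 2],
  [[0, 0, 0.06], 0, 2],
  [[0, 0, 0], 0, 2],
])

```text
time_s: 11.6
tool_pos: [0.5759, 0.2021, 0.1613]
eef_rot: [-2.407, 2.018, -0.001]
force: [-0.4, -1.4, 0.9]
finger_gap: 0.0295
```

Request:
apply_moves([
  [[0, 0, 0.08], 0, 2],
  [[0, 0, 0.08], 0, 2],
  [[0, 0, 0.08], 0, 2],
  [[0, 0, 0.06], 0, 2],
  [[0, 0, 0], 0, 2],
])

```text
time_s: 12.22
tool_pos: [0.5761, 0.2018, 0.1592]
eef_rot: [-2.407, 2.018, -0.003]
force: [-1.9, -3.0, 5.9]
finger_gap: 0.0295
```

Request:
apply_moves([
  [[0, 0, 0.08], 0, 2],
  [[0, 0, 0.08], 0, 2],
  [[0, 0, 0.08], 0, 2],
  [[0, 0, 0.06], 0, 2],
  [[0, 0, 0], 0, 2],
])

```text
time_s: 12.85
tool_pos: [0.5758, 0.2022, 0.1547]
eef_rot: [-2.408, 2.018, -0.001]
force: [0.8, -3.3, 1.8]
finger_gap: 0.0293
```

Request:
apply_moves([
  [[0, 0, 0.08], 0, 2],
  [[0, 0, 0.08], 0, 2],
  [[0, 0, 0.08], 0, 2],
  [[0, 0, 0.06], 0, 2],
  [[0, 0, 0], 0, 2],
])

```text
time_s: 13.48
tool_pos: [0.5756, 0.2024, 0.1519]
eef_rot: [-2.408, 2.018, -0.0]
force: [-0.9, -4.2, 4.5]
finger_gap: 0.0296
```

Request:
apply_moves([
  [[0, 0, 0.07], 0, 2],
  [[0, 0, 0.07], 0, 2],
  [[0, 0, 0.06], 0, 2],
  [[0, 0, 0], 0, 2],
  [[0, 0, 0], 0, 2],
])

```text
time_s: 14.1
tool_pos: [0.5757, 0.2025, 0.1499]
eef_rot: [-2.407, 2.018, -0.0]
force: [-0.1, -2.3, 5.6]
finger_gap: 0.0293
```

Request:
apply_moves([
  [[0, 0, 0.05], 0, 2],
  [[0, 0, 0.05], 0, 2],
  [[0, 0, 0.05], 0, 2],
  [[0, 0, 0], 0, 2],
  [[0, 0, 0], 0, 2],
])

```text
time_s: 14.72
tool_pos: [0.5757, 0.2025, 0.1478]
eef_rot: [2.408, -2.018, -0.0]
force: [2.5, -1.2, 0.3]
finger_gap: 0.0296
```

Request:
apply_moves([
  [[0, 0, 0.05], 0, 2],
  [[0, 0, 0.05], 0, 2],
  [[0, 0, 0], 0, 2],
  [[0, 0, 0], 0, 2],
  [[0, 0, 0], 0, 2],
])

```text
time_s: 15.35
tool_pos: [0.5757, 0.2025, 0.1473]
eef_rot: [-2.407, 2.018, 0.0]
force: [1.6, -1.6, 1.0]
finger_gap: 0.0298
```

Request:
apply_moves([
  [[0, 0, 0.05], 0, 2],
  [[0, 0, 0.03], 0, 2],
  [[0, 0, 0], 0, 2],
  [[0, 0, 0], 0, 2],
  [[0, 0, 0], 0, 2],
])

```text
time_s: 15.98
tool_pos: [0.5757, 0.2025, 0.1464]
eef_rot: [-2.407, 2.018, 0.0]
force: [1.6, -0.8, 0.3]
finger_gap: 0.0293
```

Request:
apply_moves([
  [[0, 0, 0.05], 0, 2],
  [[0, 0, 0.03], 0, 2],
  [[0, 0, 0], 0, 2],
  [[0, 0, 0], 0, 2],
  [[0, 0, 0], 0, 2],
])

```text
time_s: 16.6
tool_pos: [0.5757, 0.2024, 0.1456]
eef_rot: [-2.408, 2.018, 0.0]
force: [2.3, 0.0, 0.7]
finger_gap: 0.0297
```

Request:
apply_moves([
  [[0, 0, 0.04], 0, 2],
  [[0, 0, 0.03], 0, 2],
  [[0, 0, 0], 0, 2],
  [[0, 0, 0], 0, 2],
  [[0, 0, 0], 0, 2],
])

```text
time_s: 17.23
tool_pos: [0.5756, 0.2024, 0.1449]
eef_rot: [2.408, -2.018, -0.0]
force: [1.0, 0.3, -0.1]
finger_gap: 0.0294
```

Request:
apply_moves([
  [[0, 0, 0.04], 0, 2],
  [[0, 0, 0.04], 0, 2],
  [[0, 0, 0], 0, 2],
  [[0, 0, 0], 0, 2],
  [[0, 0, 0], 0, 2],
])

```text
time_s: 17.85
tool_pos: [0.5756, 0.2024, 0.1443]
eef_rot: [-2.408, 2.018, 0.0]
force: [-0.2, 0.3, 3.0]
finger_gap: 0.0292
```

Request:
apply_moves([
  [[0, 0, 0.03], 0, 2],
  [[0, 0, 0.02], 0, 2],
  [[0, 0, 0], 0, 2],
  [[0, 0, 0], 0, 2],
  [[0, 0, 0], 0, 2],
])

```text
time_s: 18.48
tool_pos: [0.5757, 0.2024, 0.1437]
eef_rot: [-2.408, 2.018, -0.0]
force: [-0.2, 0.9, 2.4]
finger_gap: 0.03
```

Request:
apply_moves([
  [[0, 0, 0.03], 0, 2],
  [[0, 0, 0.03], 0, 2],
  [[0, 0, 0], 0, 2],
  [[0, 0, 0], 0, 2],
  [[0, 0, 0], 0, 2],
])

```text
time_s: 19.1
tool_pos: [0.5756, 0.2024, 0.143]
eef_rot: [2.408, -2.018, -0.0]
force: [-0.1, 1.2, 2.2]
finger_gap: 0.0294
```

Request:
apply_moves([
  [[0, 0, 0], 0, 2],
  [[0, 0, 0], 0, 2],
  [[0, 0, 0], 0, 2],
  [[0, 0, 0], 0, 2],
  [[0, 0, 0], 0, 2],
])

```text
time_s: 19.73
tool_pos: [0.5756, 0.2024, 0.1431]
eef_rot: [2.408, -2.018, -0.0]
force: [-0.7, 1.4, 3.4]
finger_gap: 0.0292
```

Request:
apply_moves([
  [[0, 0, 0.03], 0, 2],
  [[0, 0, 0], 0, 2],
  [[0, 0, 0], 0, 2],
  [[0, 0, 0], 0, 2],
  [[0, 0, 0], 0, 2],
])

```text
time_s: 20.35
tool_pos: [0.5756, 0.2024, 0.1428]
eef_rot: [2.408, -2.018, -0.0]
force: [-0.8, 0.7, 4.5]
finger_gap: 0.0296
```

Request:
apply_moves([
  [[0, 0, 0.03], 0, 2],
  [[0, 0, 0], 0, 2],
  [[0, 0, 0], 0, 2],
  [[0, 0, 0], 0, 2],
  [[0, 0, 0], 0, 2],
])

```text
time_s: 20.98
tool_pos: [0.5757, 0.2024, 0.1426]
eef_rot: [-2.408, 2.018, -0.0]
force: [-0.7, 1.1, 6.1]
finger_gap: 0.0297
```

Request:
apply_moves([
  [[0, 0, 0], 0, 3.2],
  [[0, 0, 0], 0, 4],
  [[0, 0, 0], 0, 6],
  [[0, 0, 0], 0, 7],
  [[0, 0, 0], 0, 7],
])

```text
time_s: 21.6
tool_pos: [0.5756, 0.2024, 0.1424]
eef_rot: [2.408, -2.018, -0.0]
force: [-0.1, -0.3, 0.1]
finger_gap: 0.0699
```

Request:
apply_moves([
  [[0, 0, -0.5], 0, 7],
  [[0, 0, -2], 0, 7],
  [[0, 0, -4], 0, 7],
  [[0, 0, -4], 0, 7],
  [[0, 0, -1], 0, 7],
])

```text
time_s: 22.22
tool_pos: [0.5768, 0.2027, 0.2614]
eef_rot: [-2.403, 2.014, -0.004]
force: [-0.3, 0.7, -0.5]
finger_gap: 0.0701
```

Run:
```python
from h import *
import cv2,pickle
s=observe();print(s["time_s"],s["tool_pos"],yaw(s),s["force"],s["joint_vel"].round(3))
p=camera_params("wrist");im=capture("wrist")
pickle.dump(p,open("p3.pkl","wb"));cv2.imwrite("pics/w4.png",im[:,:,::-1])
c=s["tool_pos"][:2]
for z in(.136,.14,.145,.15,.155,.16,.165,.175):print(z,[pr("wrist",[c[0]+d*np.cos(np.radians(100)),c[1]+d*np.sin(np.radians(100)),z],p).round(1) for d in(-.025,.025)])
```

```text
22.225 [0.57675783 0.20269936 0.26136275] -79.93366068839252 [-0.25645307  0.6952237  -0.50357074] [ 0.001  0.008  0.109 -0.026 -0.167 -0.   ]
0.136 [array([325.2, 155.5]), array([325. , 219.9])]
0.14 [array([325.2, 156.6]), array([325. , 221.9])]
0.145 [array([325.2, 158. ]), array([325. , 224.5])]
0.15 [array([325.2, 159.5]), array([325. , 227.2])]
0.155 [array([325.1, 161.1]), array([325., 230.])]
0.16 [array([325.1, 162.7]), array([324.9, 232.9])]
0.165 [array([325.1, 164.4]), array([324.9, 236. ])]
0.175 [array([325.1, 168.1]), array([324.9, 242.4])]
```

View pics/w4.png

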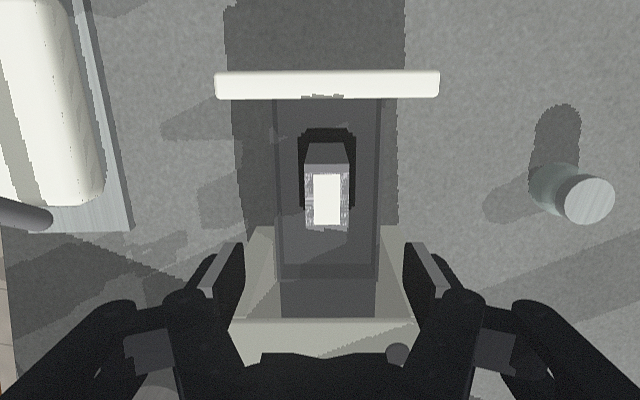

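Run:
```python
import cv2
g=cv2.cvtColor(cv2.imread("pics/w4.png"),cv2.COLOR_BGR2GRAY)
print("col",[(r,int(g[r,318:335].mean())) for r in list(range(158,180))+list(range(218,240))])
for r in (180,200,215):print(r,[(c,int(g[r-2:r+3,c].mean())) for c in list(range(298,312))+list(range(338,354))])
```

```text
col [(158, 77), (159, 78), (160, 78), (161, 78), (162, 76), (163, 81), (164, 121), (165, 140), (166, 137), (167, 136), (168, 137), (169, 136), (170, 135), (171, 134), (172, 145), (173, 161), (174, 208), (175, 238), (176, 240), (177, 238), (178, 238), (179, 238), (218, 239), (219, 239), (220, 239), (221, 240), (222, 240), (223, 246), (224, 215), (225, 140), (226, 137), (227, 139), (228, 131), (229, 116), (230, 108), (231, 98), (232, 91), (233, 94), (234, 94), (235, 93), (236, 93), (237, 95), (238, 92), (239, 95)]
180 [(298, 72), (299, 33), (300, 34), (301, 36), (302, 34), (303, 26), (304, 115), (305, 196), (306, 171), (307, 164), (308, 180), (309, 156), (310, 138), (311, 141), (338, 240), (339, 247), (340, 182), (341, 150), (342, 177), (343, 161), (344, 149), (345, 154), (346, 141), (347, 144), (348, 152), (349, 49), (350, 31), (351, 36), (352, 40), (353, 40)]
200 [(298, 85), (299, 54), (300, 35), (301, 34), (302, 39), (303, 28), (304, 29), (305, 186), (306, 176), (307, 176), (308, 175), (309, 174), (310, 173), (311, 172), (338, 240), (339, 247), (340, 183), (341, 155), (342, 175), (343, 155), (344, 163), (345, 149), (346, 139), (347, 146), (348, 178), (349, 22), (350, 33), (351, 39), (352, 36), (353, 43)]
215 [(298, 91), (299, 93), (300, 94), (301, 95), (302, 94), (303, 92), (304, 87), (305, 142), (306, 178), (307, 142), (308, 136), (309, 153), (310, 137), (311, 135), (338, 242), (339, 253), (340, 118), (341, 174), (342, 166), (343, 132), (344, 191), (345, 189), (346, 138), (347, 151), (348, 142), (349, 73), (350, 81), (351, 80), (352, 82), (353, 79)]
```

Request:
apply_moves([
  [[3, 0, 0], 0, 0],
  [[4, 0, 0], 0, 0],
  [[4, 0, 0], 0, 0],
  [[2.5, 0, 0], 0, 0],
  [[0.8, 0, 0], 0, 0],
])

```text
time_s: 22.9
tool_pos: [0.6003, 0.0602, 0.2563]
eef_rot: [2.405, -2.019, -0.002]
force: [-0.4, 0.1, 0.5]
finger_gap: -0.0
```

Request:
apply_moves([
  [[0, 0, 3], 0, 0],
  [[0, 0, 4], 0, 0],
  [[0, 0, 4], 0, 0],
  [[0, 0, 2], 0, 0],
  [[0, 0, 0], 0, 0],
])

```text
time_s: 23.52
tool_pos: [0.5991, 0.0618, 0.1252]
eef_rot: [2.405, -2.015, -0.005]
force: [1.5, 0.7, -0.3]
finger_gap: -0.0001
```

Run:
```python
from h import *
s=observe();print(s["time_s"],s["tool_pos"],yaw(s),s["force"],s["finger_gap"])
plan(.5895+.174*.013,.12-.985*.013-.004,.131,-80,1,op=0)
```

```text
23.525 [0.59911042 0.0618453  0.1251894 ] -79.91371401324903 [ 1.53680996  0.70791197 -0.29745835] -0.0001257484304425339
[[np.float64(-4.2), np.float64(-0.0), np.float64(-0.58)], np.float64(0.1), 0]
```

Raise 6 mm, approach the panel, then push in modest steps.

Request:
apply_moves([
  [[-1, 0, -0.58], 0, 0],
  [[-1, 0, 0], 0, 0],
  [[-1, 0, 0], 0, 0],
  [[-0.7, 0, 0], 0, 0],
  [[0, 0, 0], 0, 0],
])

```text
time_s: 24.15
tool_pos: [0.594, 0.0986, 0.1333]
eef_rot: [-2.409, 2.017, 0.0]
force: [0.4, -0.0, 0.6]
finger_gap: 0.0004
```

Request:
apply_moves([
  [[-0.5, 0, 0], 0, 0],
  [[-0.5, 0, 0], 0, 0],
  [[-0.5, 0, 0], 0, 0],
  [[-0.5, 0, 0], 0, 0],
  [[-0.5, 0, 0], 0, 0],
])

```text
time_s: 24.78
tool_pos: [0.5897, 0.1225, 0.1332]
eef_rot: [2.407, -2.018, 0.0]
force: [0.6, -3.0, -0.4]
finger_gap: 0.0002
```

Run:
```python
from h import *
s=observe();print(s["time_s"],s["tool_pos"],yaw(s),s["force"],s["torque"])
```

```text
24.775 [0.58966044 0.1224896  0.13319983] -79.95181482240882 [ 0.63859606 -2.97950091 -0.44035287] [-1.22489108 -0.22028454 -0.02732436]
```

Request:
apply_moves([
  [[-0.8, 0, 0], 0, 0],
  [[-1, 0, 0], 0, 0],
  [[-1, 0, 0], 0, 0],
  [[-1, 0, 0], 0, 0],
  [[-1, 0, 0], 0, 0],
])

```text
time_s: 25.4
tool_pos: [0.581, 0.1706, 0.1332]
eef_rot: [2.408, -2.018, -0.0]
force: [-1.0, -4.6, 0.6]
finger_gap: -0.0002
```

Request:
apply_moves([
  [[-1, 0, 0], 0, 0],
  [[-1, 0, 0], 0, 0],
  [[-1, 0, 0], 0, 0],
  [[-1, 0, 0], 0, 0],
  [[-0.8, 0, 0], 0, 0],
])

```text
time_s: 26.02
tool_pos: [0.5729, 0.2179, 0.1332]
eef_rot: [2.408, -2.018, -0.0]
force: [-0.5, -4.0, 0.6]
finger_gap: -0.0
```

Request:
apply_moves([
  [[-0.6, 0, 0], 0, 0],
  [[-0.6, 0, 0], 0, 0],
  [[-0.5, 0, 0], 0, 0],
  [[-0.5, 0, 0], 0, 0],
  [[-0.4, 0, 0], 0, 0],
])

```text
time_s: 26.65
tool_pos: [0.5684, 0.2431, 0.1333]
eef_rot: [-2.407, 2.018, 0.0]
force: [-0.9, -3.4, -0.0]
finger_gap: 0.0001
```

Run:
```python
from h import *
import cv2
s=observe();print(s["time_s"],s["tool_pos"],yaw(s),s["force"],s["torque"])
im=capture("top");cv2.imwrite("pics/t5.png",cv2.resize(im[110:250,60:340],None,fx=2.8,fy=2.8,interpolation=cv2.INTER_CUBIC)[:,:,::-1])
```

```text
26.65 [0.5684411  0.24306212 0.13326685] -79.94468438909584 [-0.90131488 -3.36419433 -0.03717742] [-1.27022801  0.27802949  0.06624697]
```

Request:
apply_moves([
  [[-0.3, 0, 0], 0, 0],
  [[-0.3, 0, 0], 0, 0],
  [[-0.2, 0, 0], 0, 0],
  [[-0.2, 0, 0], 0, 0],
  [[-0.1, 0, 0], 0, 0],
])

```text
time_s: 27.32
tool_pos: [0.5666, 0.2537, 0.1333]
eef_rot: [-2.408, 2.018, -0.0]
force: [0.8, -3.3, -0.9]
finger_gap: 0.0004
```

Request:
apply_moves([
  [[-0.1, 0, 0], 0, 0],
  [[-0.1, 0, 0], 0, 0],
  [[-0.1, 0, 0], 0, 0],
  [[-0.1, 0, 0], 0, 0],
  [[0, 0, 0], 0, 0],
])

```text
time_s: 27.95
tool_pos: [0.5658, 0.2577, 0.1333]
eef_rot: [-2.408, 2.018, 0.0]
force: [-0.2, -2.9, -1.3]
finger_gap: -0.0001
```

Request:
apply_moves([
  [[-0.1, 0, 0], 0, 0],
  [[-0.1, 0, 0], 0, 0],
  [[-0.1, 0, 0], 0, 0],
  [[-0.1, 0, 0], 0, 0],
  [[0, 0, 0], 0, 0],
])

```text
time_s: 28.58
tool_pos: [0.5657, 0.258, 0.1333]
eef_rot: [2.403, -2.016, 0.006]
force: [3.2, -13.2, 0.3]
finger_gap: 0.0002
```

Request:
apply_moves([
  [[-0.1, 0, 0], 0, 0],
  [[-0.1, 0, 0], 0, 0],
  [[0, 0, 0], 0, 0],
  [[0, 0, 0], 0, 0],
  [[0, 0, 0], 0, 0],
])

```text
time_s: 29.2
tool_pos: [0.5657, 0.2581, 0.1334]
eef_rot: [2.401, -2.015, 0.009]
force: [4.3, -17.6, 0.3]
finger_gap: 0.0001
```

Request:
apply_moves([
  [[1, 0, 0], 0, 0],
  [[2, 0, 0], 0, 0],
  [[3, 0, 0], 0, 0],
  [[3, 0, 0], 0, 0],
  [[2, 0, -1], 0, 0],
])

```text
time_s: 29.82
tool_pos: [0.5839, 0.1538, 0.1433]
eef_rot: [2.407, -2.019, -0.001]
force: [-0.4, 0.4, 0.1]
finger_gap: 0.0
```

Request:
apply_moves([
  [[1, 0, -3], 0, 0],
  [[0, 0, -4], 0, 0],
  [[0, 0, -3], 0, 0],
  [[0, 0, 0], 0, 0],
  [[0, 0, 0], 0, 0],
])

```text
time_s: 30.45
tool_pos: [0.5856, 0.1454, 0.2433]
eef_rot: [-2.407, 2.018, 0.001]
force: [-0.6, 0.3, -0.9]
finger_gap: -0.0001
```

Run:
```python
from h import *
import cv2
s=observe();print(s["time_s"],s["tool_pos"],yaw(s),s["force"])
im=capture("wrist")
side=capture("side")
a=cv2.resize(side[50:230,170:370],None,fx=2.2,fy=2.2)
o=np.vstack([np.hstack([cv2.resize(im,(640,400))[:,100:500],a[:396,:400] if 0 else cv2.resize(a,(400,400))])])
cv2.imwrite("pics/f6.png",o[:,:,::-1])
```

```text
30.45 [0.58560824 0.14535506 0.24329493] -79.93053872197929 [-0.55713613  0.29424145 -0.91464179]
```

View pics/f6.png

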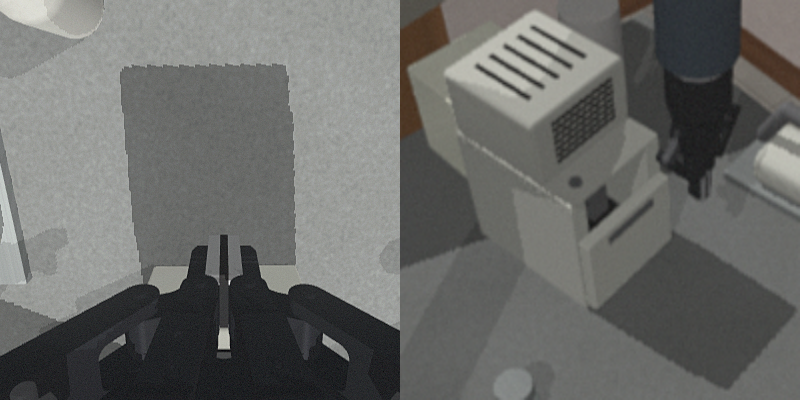

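Run:
```python
from h import *
a=np.radians(100);ux=np.array([np.cos(a),np.sin(a),0])
S=lambda x,y,z:w("side",(170+(x-400)/2,50+y/2.222),z)
for n,q,z in[("house",(575,207),.176),("house",(655,135),.176),("panel outer L",(593,250),.12),("panel outer R",(671,181),.12)]:
    P=S(*q,z);print(n,P,P@ux)
print("contact face",(np.array([.5657,.2581,0])@ux)+.011, "tcp at seat->",np.array([.5757,.2022,0])@ux)
import cv2
im=capture("side");cv2.imwrite("pics/f7.png",cv2.resize(im[120:200,240:320],None,fx=7.5,fy=7.5,interpolation=cv2.INTER_CUBIC)[:,:,::-1])
```

```text
house [0.48213982 0.26892964 0.176     ] 0.18112129015000242
house [0.63877783 0.30174231 0.176     ] 0.1862355590118513
panel outer L [0.48646646 0.24596883 0.12      ] 0.1577579945702206
panel outer R [0.64004851 0.27206186 0.12      ] 0.1567853671529058
contact face 0.1669461069462684 tcp at seat-> 0.09915887177621668
```

View pics/f7.png

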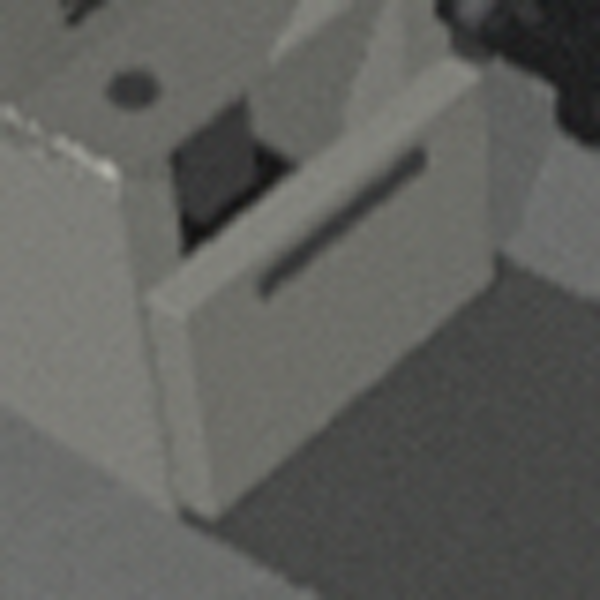

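Run:
```python
from h import *
a=np.radians(100);ux=np.array([np.cos(a),np.sin(a),0])
S=lambda x,y,z:w("side",(240+x/7.5-.43,120+y/7.5-.43),z)
for n,q,z in[("house corner",(118,183),.176),("house corner(bay)",(172,158),.176),("outer L",(188,320),.12),("inner L",(150,298),.12),("outer R",(490,80),.12),("inner R",(452,60),.12),("bottom outer L",(215,522),.006),("house bottom",(180,515),0.0)]:
    P=S(*q,z);print(n,P.round(4),round(P@ux,4))
```

```text
house corner [0.4762 0.2702 0.176 ] 0.1834
house corner(bay) [0.4973 0.2681 0.176 ] 0.1777
outer L [0.4834 0.25   0.12  ] 0.1623
inner L [0.4795 0.2676 0.12  ] 0.1802
outer R [0.642  0.2771 0.12  ] 0.1614
inner R [0.6382 0.2951 0.12  ] 0.1798
bottom outer L [0.4841 0.2548 0.006 ] 0.1669
house bottom [0.4786 0.271  0.    ] 0.1838
```

```bash
python3 -c "
from rig import *
print(observe()['time_s']);hand_in()"
```

```text
30.6
the job is handed in; nothing more can be done
```

The cartridge is seated in the holder, the tray is shut, and I handed the job in at 30.6 s of the 72 s limit. I viewed 12 pictures, the maximum.

- **Seating:** I gripped the cartridge across its 30 mm thickness and lowered it in small steps. The readings at the end of each move call showed:
  - The ball was met with the foot about 65 mm above the shelf, and the force peaked at about 7.5 N.
  - The force then dropped as the ball snapped in. It rose again near the bottom, to at most about 8 N net, well under 15 N.
- **After letting go:** The wrist picture put the cartridge's top at about 158 mm. That matches the seated height worked out from the feel (about 158 mm), so it had not popped up.
- **Tray:** I pushed the panel with shut fingers until it stopped moving at about 18 N, then backed off.
  - The last side picture shows the panel against the housing. Its inner face measured 0.180 m along the unit's x direction, against 0.178–0.184 m for the housing front, so shut to within measurement error.
  - A first, rougher reading put the outer face about 25 mm ahead of the housing instead of 20 mm. I put that down to reading error, because the tray had come up against a firm stop.
- **Other things:** The arm stayed clear of the other objects throughout, and no unexpected force showed. I did not check every one of them in a final picture. The robot ended clear of everything.

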